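# Post the blunt plane irons into the regrind box

### The arm

A 6-joint arm with a two-finger parallel gripper is mounted at the origin on a cart in front of the work surface, level with it; the furniture and walls round the work are solid. World frame = base frame: x ahead of the robot, y to its left, z up, the work surface at z = 0. Lengths are in m, angles in rad, forces in N, time in s.
With the tool pointing down it reaches from about 0.3 to 0.875 m from the base axis. Payload 6.4 kg.
Tool frame: the origin (TCP) lies between the finger pads; the fingertips stand ctrl.tip_extent ahead of it and the grasp point (between the pads) is the TCP (ctrl.tip_extent is the distance from the TCP to the fingertips, in m); z points along the fingers, y is the line along which they close (so a half turn about z gives the same grasp; the last joint's range is limited). The gripper opens to 85 mm and grips with 20 to 120 N. Pads are 22 mm wide; open, the fingers measure 114 mm over their backs; the gripper's body (76 mm by 85 mm) begins 54 mm behind the grasp point. The pads swing forward as they close: fully open they stand 13 mm farther back than shut.
Start: joints at [-1.474, 0.181, 1.607, -0, 1.354, -0.206], TCP at [0.171, -0.549, 0.25] pointing down, gripper open.
Joint ranges: [-2.99, 2.99], [-0.89, 2.07], [0.3, 2.58], [-1.14, 4.28], [0, 2.63], [-3.12, 3.12]. Speed limits (rad/s): [2.57, 2.57, 3.01, 3.14, 3.14, 3.14].

### API

Orientations are given as a unit quaternion [w, x, y, z].
In Python, from bench import ctrl gives the robot as it stands.
- The arm moves only by the tool send_rows, never from a script. Its arguments are lists of equal length, an entry for each row: "dr": the turn, a rotation vector about the tool's x, y, z in units of 6 degrees (1.0 is 6 degrees), a list of three; "xyz": the shift along the tool's x, y, z in cm, a list of three; "jaw": the opening in per cent of the stroke, from 0 (shut) to 100 (fully open). In form: {"dr": [[wx, wy, wz], ...], "xyz": [[dx, dy, dz], ...], "jaw": [jaw, ...]}. A call has exactly 8 rows; each row is the pose to reach, as a shift and turn from the pose commanded when the call began, along the tool's axes at that moment; what a row does not reach only later rows make up. A row lasts 1/8 s, in which the tool goes at most 62.5 mm and 10.7 degrees, less where a joint would pass 70% of its speed; a pose out of reach is approached as far as the arm can. A call with a gripper value outside its range is refused whole. The fingers move at their own pace and stop on an object; the grip force is fixed at half the most. Time passes only in rows, so rows that repeat a pose let the fingers close, or fill a call up. It gives the time, the measured TCP pose, the force, the opening and the grip force at its end, in the units of the state.
- ctrl.get_obs(): the state, without advancing time (a new reading comes with each control period).
- ctrl.camera(name): name is "scene" or "top"; returns the picture (384x512x3 uint8, red, green, blue); there is no depth.
- ctrl.calibration(name): a dict with "camera_matrix" (3x3 intrinsics, pixels), "D" ([k1, k2, p1, p2, k3] as OpenCV has them; the pictures are not rectified), "world_from_camera" (4x4, takes a point from camera to world coordinates). Camera axes: x right, y up, looking along -z (the intrinsics and any distortion apply to the point x, -y, -z); pixel columns grow to the right and rows downward; lengths in m; the calibration is good to about 2 mm. A picture is of the moment at which its call begins. calibration takes no time and is no camera call.
- ctrl.hand_in(): hands the job in; it is judged then, once.
The state is a dict: "time_s": time; "q": joint angles; "dq": joint speeds; "joint_efforts": joint torques, N m; "eef_pos": TCP position; "eef_rot": TCP orientation; "wrist_force": force on the tool from outside, world axes, zero at the start; "torque": the same for the moment, N m; "opening": opening from 0.0 (shut) to 1.0 (fully open); "grasp_force": force on a finger pad.
Only numpy, scipy, OpenCV 4.12 (cv2) and the standard library are available. Lean on these libraries where they do the work, as an engineer would, in place of code of your own. Each camera call takes 0.05 s, during which the arm holds its last target. There are 200 camera calls.

### The job

The blunt plane irons, the ones lying flush in the press-to-tip tray and the one left on the bench, are going away for regrinding. Slide the shutter of the grey regrind box fully open, get every iron completely through the self-closing flap into the box, then slide the shutter fully shut over the slot again. Leave the whetstone and the white jar where they are.

Things in the scene. Friction and masses are not known exactly. Their poses are not given: they have to be found in the camera images.
- regrind_box: fixed grey sheet-steel box, 150 (x) x 160 (y) x 195 mm high; origin at the centre of its underside, front towards -x. Front wall 140 mm high; from its top edge a slanted face rises backwards at 40 degrees to the flat top (x -9 to 75, z 195), on which a carrying handle stands up to z 221 at x 35. Inside empty, floor at z 4. An open toolbox, 195 mm high, stands close behind
- slot (a point): middle of the letter slot, in the outer plane of the slanted face, at (-42, -36, 167.5) mm in the box frame. Opening 52 mm along the box's y, 22 mm along the slope. It goes squarely through the face: irons enter along box direction (0.643, 0, -0.766), 50 degrees below level; a 26 mm chute follows. Shutter rails 16.5 to 20.5 mm up and down the slope from here stand 7 mm out
- flap (a joint): sprung steel flap just inside the slot, hinged along the slot's upper edge; 0 = shut, grows to 1.5 rad as it is pushed inward. A push of 0.1 to 0.2 N opens it; it shuts by itself when nothing holds it. A let-go iron with its balance point past the face slides on through by its weight
- shutter (a joint): sliding steel shutter on the slanted face: 0 = covers the slot, 0.064 m = fully open, parked towards the box's +y. About 1.5 N moves it; it stays where it is left
- shutter_tab (a point): grip point in the shutter's black upright thumb tab, 28 mm out from the slanted face, moving with it. The tab is 12 mm thick along the box's y, 24 mm wide along the slope, and stands squarely out of the shutter from 4 to 36 mm off the face
- tray: fixed wooden press-to-tip tray, 117 (x) x 216 (y) x 53 mm high; origin at the centre of its underside. Four pockets, 93 mm (x) x 45.4 mm (y), centred at y = +78, +26, -26 and -78 mm, some empty. Irons lie in them on a ledge at z 43, tops flush with the tray's top, cutting ends towards +x
- ridge (a point): middle of the ridge where the pockets' ledge ends, at (-0.5, 0, 43) mm in the tray frame, running along y. Beyond it (+x) a V groove falls away at 50 degrees. Pressing an iron down about 15 mm some 30 mm beyond the ridge tips it over; it stays leaning at 50 degrees, cutting end down in the groove, head standing 30 mm out of the tray on the -x side
- iron_a: thick steel plane iron, 90 (x) x 42 (y) x 10 mm, 0.23 kg (varies); origin at the centre of its underside. +x points to the cutting end (upper side ground down to a thin edge over the last 14 mm), -x to the head with clipped corners; balance point 3 mm to the head side of the middle. In the tray's pocket at y = +78 when present; may be absent
- iron_b: plane iron like iron_a, in the pocket at y = +26 when present; may be absent
- iron_c: plane iron like iron_a, in the pocket at y = -26 when present; may be absent
- iron_d: plane iron like iron_a, in the pocket at y = -78 when present; may be absent
- iron_bench: plane iron like iron_a, lying flat on the 3 mm bench mat to the left of the box (+y), upper side up, head roughly towards the robot
- whetstone: whetstone, 60 x 180 x 32 mm, a bystander; origin at the centre of its underside
- jar_white: small white paint jar, 46 mm across, 50 mm high, a bystander; origin at the centre of its underside
Mind the look-alikes: they are no part of the job. Leave any orange, red or yellow look-alike of the iron_d alone.

How it is judged:
By the outcome, as a careful person would: the job done as asked, in the order asked, and still so for the second after the job is handed in, with the robot touching nothing.
Of iron_a, iron_b, iron_c, iron_d only 2 to 4 are there at a start; the rules pass over those that are not, and their reading is None.
At some moment in a run one of iron_bench may be knocked a few centimetres aside while the robot is not near it.
Once in a run the grip may slacken for a moment while it holds something.
It also fails if it takes over 210 s, if anything falls off the work surface, if the arm or the gripper's body presses on something with over 40 N, if the wrist force passes 120 N, or if a joint passes its speed limit or range.

## Working session

There is one attempt and no reset: what is moved stays moved. The work goes in short steps, Python scripts to look and compute and a tool call to move; the robot and the scene stay as the last step left them, time stands still between calls to the robot, and variables do not carry over. Pictures are saved under pics/ and viewed, at most 16 in all, crops included, and the job is handed in when it is done.

Besides the shell and the picture viewer there is one more tool, called after "Emit:" by a JSON object that holds its "op" and its "data". send_rows: Moves the arm, as the interface text tells. Its arguments: {"type":"object","properties":{"dr":{"type":"array","items":{"type":"array","items":{"type":"number"}}},"xyz":{"type":"array","items":{"type":"array","items":{"type":"number"}}},"jaw":{"type":"array","items":{"type":"number"}}},"required":["dr","xyz","jaw"]}

```bash
ls; mkdir -p pics; python3 - <<'E'
from bench import ctrl
import cv2
o=ctrl.get_obs(); print({k:o[k] for k in('time_s','eef_pos','eef_rot','opening','wrist_force')},ctrl.tip_extent)
for n in('scene','top'):
    im=ctrl.camera(n); cv2.imwrite(f'pics/{n}0.png',cv2.resize(im[:,:,::-1],(800,600),interpolation=cv2.INTER_CUBIC)); cv2.imwrite(f'{n}0.png',im[:,:,::-1])
    c=ctrl.calibration(n); print(c)
E
```

```text
pics
{'time_s': 0.0, 'eef_pos': array([ 0.17144029, -0.54830306,  0.24937613]), 'eef_rot': array([-8.69105937e-04,  9.88561653e-01,  1.50814783e-01,  6.93415729e-05]), 'opening': 0.9983216346300279, 'wrist_force': array([-0.02431021,  0.04727666,  0.04913089])} 0.019
{'camera_matrix': array([[392.65915118,   0.        , 251.46984891],
       [  0.        , 392.65915118, 185.98192092],
       [  0.        ,   0.        ,   1.        ]]), 'D': array([-0.00367407,  0.        ,  0.        ,  0.        ,  0.        ]), 'world_from_camera': array([[-0.77631004,  0.45357923, -0.43773119, -0.20459588],
       [-0.63030818, -0.56668758,  0.5306381 ,  0.60703411],
       [-0.00737041,  0.68784523,  0.72581996,  1.30797302],
       [ 0.        ,  0.        ,  0.        ,  1.        ]])}
{'camera_matrix': array([[412.80444729,   0.        , 253.44037315],
       [  0.        , 412.80444729, 184.16992734],
       [  0.        ,   0.        ,   1.        ]]), 'D': array([-0.02672229,  0.        ,  0.        ,  0.        ,  0.        ]), 'world_from_camera': array([[ 0.01234104,  0.98808634, -0.15340498,  0.26331471],
       [-0.99986056,  0.01392024,  0.00922449, -0.2331499 ],
       [ 0.01125003,  0.15326975,  0.98812035,  1.56460893],
       [ 0.        ,  0.        ,  0.        ,  1.        ]])}
```

View pics/top0.png

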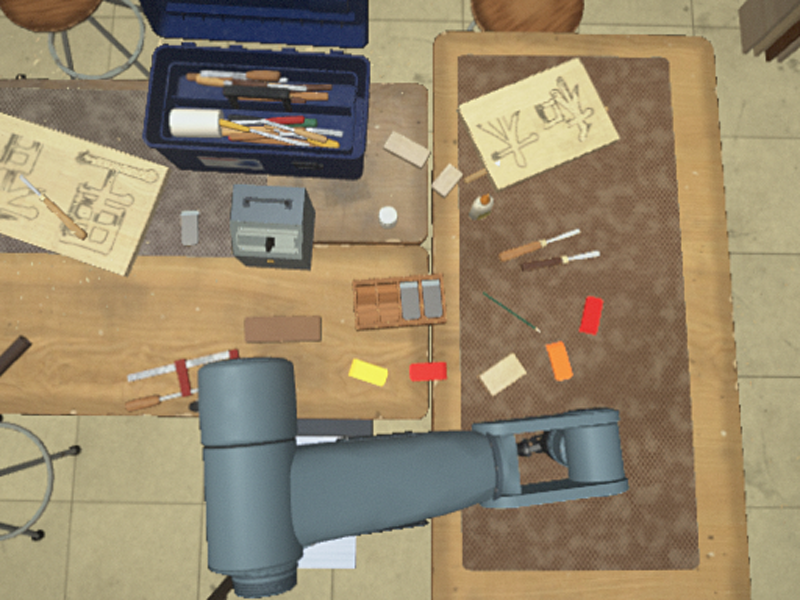

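View pics/scene0.png

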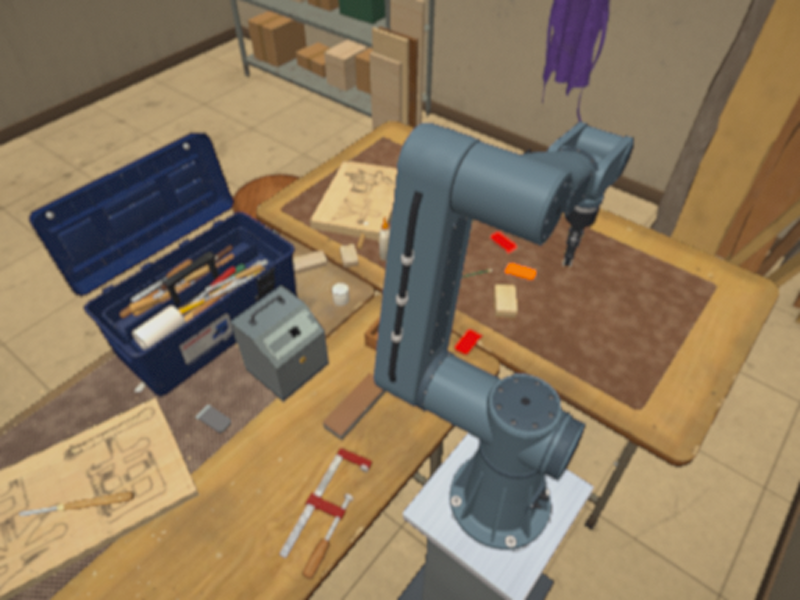

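The top view shows the box at (272,228), the tray at (400,302) with grey irons in its two right-hand pockets (409,300) and (432,298), and the bench iron at (190,227). The whetstone is at (283,329) and the jar at (388,216). The orange, red and yellow look-alikes are at (558,361), (591,315), (428,371) and (368,372); I'll leave those alone. Next I'll enlarge the area that matters to confirm this and measure.

```bash
cat > h.py <<'E'
import numpy as np, cv2
from scipy.spatial.transform import Rotation as Rn
from bench import ctrl
def ray(n,uv):
    c=ctrl.calibration(n); p=cv2.undistortPoints(np.array(uv,float).reshape(-1,1,2),c['camera_matrix'],c['D']).reshape(-1,2)
    T=c['world_from_camera']; d=np.c_[p[:,0],-p[:,1],-np.ones(len(p))]@T[:3,:3].T
    return T[:3,3],d/np.linalg.norm(d,axis=1)[:,None]
def onz(n,uv,z):
    o,d=ray(n,uv); return o+d*((z-o[2])/d[:,2])[:,None]
def proj(n,P):
    c=ctrl.calibration(n);T=np.linalg.inv(c['world_from_camera']);p=np.atleast_2d(P)@T[:3,:3].T+T[:3,3]
    p=p*[1,-1,-1]; return cv2.projectPoints(p,np.zeros(3),np.zeros(3),c['camera_matrix'],c['D'])[0].reshape(-1,2)
def tri(uvt,uvs):
    a,d=ray('top',[uvt]);b,e=ray('scene',[uvs]);d=d[0];e=e[0]
    s=np.linalg.lstsq(np.c_[d,-e],b-a,rcond=None)[0];P=a+s[0]*d;Q=b+s[1]*e
    return (P+Q)/2,np.linalg.norm(P-Q)
def pose():
    o=ctrl.get_obs();w,x,y,z=o['eef_rot'];return o['eef_pos'],Rn.from_quat([x,y,z,w]),o
def go(p,R):  # shift (cm) and turn (6 deg) in tool axes to reach pose
    P,Q,o=pose(); print('xyz',np.round(Q.inv().apply(np.array(p)-P)*100,2),'dr',np.round((Q.inv()*R).as_rotvec(degrees=True)/6,2))
def shot(n,name,c0,c1,r0,r1):
    im=ctrl.camera(n)[:,:,::-1];cv2.imwrite(name+'.png',im);s=min(800/(c1-c0),600/(r1-r0))
    cv2.imwrite(f'pics/{name}.png',cv2.resize(im[r0:r1,c0:c1],None,fx=s,fy=s,interpolation=cv2.INTER_CUBIC));return im
E
python3 - <<'E'
import cv2
t=cv2.imread('top0.png')[110:215,110:290]; cv2.imwrite('pics/tc.png',cv2.resize(t,None,fx=4.4,fy=4.4,interpolation=cv2.INTER_CUBIC))
t=cv2.imread('scene0.png')[170:290,120:260]; cv2.imwrite('pics/sc.png',cv2.resize(t,None,fx=5,fy=5,interpolation=cv2.INTER_CUBIC))
E
```

```text
(no output)
```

View pics/tc.png

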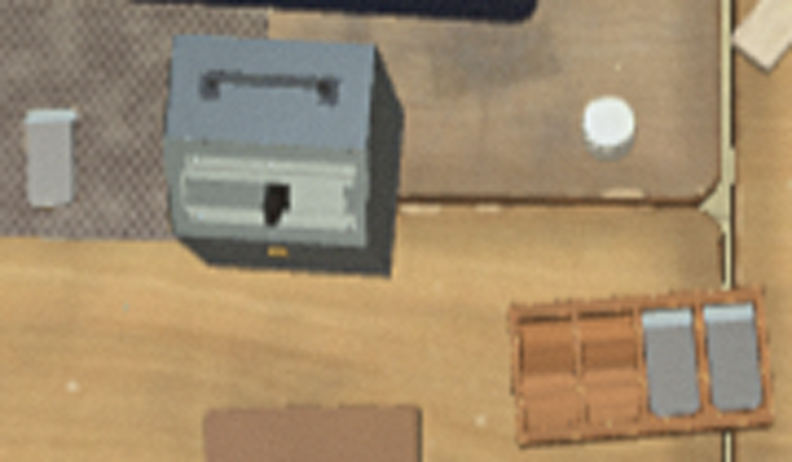

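View pics/sc.png

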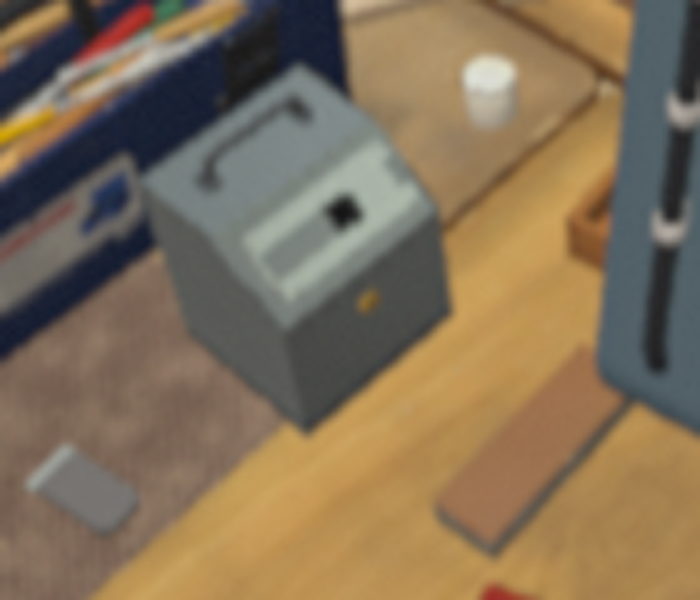

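The crop shows the tray with two grey irons in its right-hand pockets, c at crop (670,363) and d at (733,357). Both have their bright ground edges on the far (+x) side, as described, and pockets a and b are empty. The bench iron is at (50,157) with its cutting end away from the robot. The box has its black tab at (276,203). Next I'll measure the corners.

```bash
python3 - <<'E'
from h import *
f=lambda L:[((u+.5)/4.4-.5+110,(v+.5)/4.4-.5+110) for u,v in L]
P=lambda t,L,z:print(t,np.round(onz('top',f(L),z)*1000,1).tolist())
P('boxtop BL BR FL FR',[(173,37),(376,43),(168,136),(368,150)],.195)
P('slope bottom L R',[(175,235),(366,247)],.140)
P('tray corners FL FR(near) BL BR',[(519,447),(772,426),(511,305),(763,288)],.053)
P('iron c corners',[(642,312),(690,312),(697,405),(652,415)],.053)
P('iron d corners',[(703,307),(752,305),(761,402),(713,411)],.053)
P('bench iron',[(27,110),(75,110),(71,205),(31,206)],.013)
P('jar',[(609,125)],.05)
f2=lambda u,v:((u+.5)/5-.5+120,(v+.5)/5-.5+170)
for t,a,b in [('tabtop',(276,196),(343,211)),('BL',(173,37),(147,183)),('BR',(376,43),(300,66)),('slopeR bottom',(366,247),(437,213)),('slopeL bottom',(175,235),(288,325)),('bench head R',(71,205),(135,495)),('bench head L',(31,206),(110,532))]:
    X,e=tri(f([a])[0],f2(*b)); print(t,np.round(X*1000,1),round(e*1000,1))
E
```

```text
boxtop BL BR FL FR [[701.2, 116.6, 195.0], [698.6, -42.4, 195.0], [621.5, 116.2, 195.0], [612.5, -39.2, 195.0]]
slope bottom L R [[554.6, 120.4, 140.0], [547.0, -32.6, 140.0]]
tray corners FL FR(near) BL BR [[396.3, -153.6, 53.0], [416.8, -364.6, 53.0], [516.2, -144.3, 53.0], [533.8, -356.9, 53.0]]
iron c corners [[511.8, -254.8, 53.0], [512.4, -295.3, 53.0], [433.6, -301.8, 53.0], [424.6, -264.2, 53.0]]
iron d corners [[516.8, -306.3, 53.0], [519.1, -347.7, 53.0], [436.8, -355.4, 53.0], [428.7, -315.2, 53.0]]
bench iron [[691.0, 288.2, 13.0], [691.5, 245.9, 13.0], [606.0, 244.2, 13.0], [604.6, 279.1, 13.0]]
jar [[674.7, -224.6, 50.0]]
tabtop [577.9  32.9 179.2] 1.9
BL [699.1 115.  197.8] 2.9
BR [698.3 -42.5 195.7] 0.2
slopeR bottom [547.2 -32.4 138.1] 0.2
slopeL bottom [552.7 118.3 148. ] 0.5
bench head R [607.8 244.8  18.5] 7.2
bench head L [604.  278.3  14.9] 0.6
```

```bash
cat >> h.py <<'E'
def fit2(M,W):
    M=np.array(M,float);W=np.array(W,float);a=M-M.mean(0);b=W-W.mean(0)
    th=np.arctan2((a[:,0]*b[:,1]-a[:,1]*b[:,0]).sum(),(a*b).sum());R=np.array([[np.cos(th),-np.sin(th)],[np.sin(th),np.cos(th)]])
    t=W.mean(0)-R@M.mean(0); return th,t,np.round(W-(M@R.T+t),1)
E
python3 - <<'E'
from h import *
th,t,r=fit2([(75,80),(75,-80),(-9,80),(-9,-80),(-75,80),(-75,-80)],[(701.2,116.6),(698.6,-42.4),(621.5,116.2),(612.5,-39.2),(554.6,120.4),(547,-32.6)])
print('box',np.degrees(th),t,r.tolist()); c,s=np.cos(th),np.sin(th)
print('slot',t+np.array([[c,-s],[s,c]])@[-42,-36])
print('tab world->box',np.array([[c,s],[-s,c]])@(np.array([577.9,32.9])-t))
th,t,r=fit2([(-58.5,108),(-58.5,-108),(58.5,108),(58.5,-108)],[(396.3,-153.6),(416.8,-364.6),(516.2,-144.3),(533.8,-356.9)])
c,s=np.cos(th),np.sin(th);R=np.array([[c,-s],[s,c]])
print('tray',np.degrees(th),t,r.tolist())
for y in(-26,-78): print('ridge y',y,t+R@[-.5,y],'press',t+R@[29.5,y])
for C in([511.8,-254.8],[512.4,-295.3],[516.8,-306.3],[519.1,-347.7]): print(R.T@(np.array(C)-t))
E
```

```text
box -2.422206149042633 [625.56398624  39.70654469] [[-2.7, 0.1], [1.5, 1.0], [1.5, -3.8], [-0.7, 0.6], [0.6, -2.4], [-0.2, 4.5]]
slot [582.08004846   5.51375078]
tab world->box [-47.33373549  -8.81488059]
tray 4.8991783324897895 [ 465.775 -254.85 ] [[-2.0, -1.4], [0.1, 2.9], [1.4, -2.1], [0.5, 0.6]]
ridge y -26 [ 467.49729524 -280.79771086] press [ 497.38769087 -278.23563182]
ridge y -78 [ 471.93823225 -332.60772996] press [ 501.82862788 -330.04565092]
[45.86111876 -3.88083894]
[ 43.00011997 -44.28411462]
[ 46.44461568 -55.61969794]
[ 45.2005436  -97.06486998]
```

```bash
cat >> h.py <<'E'
tb=np.radians(-2.4); B0=np.array([.6256,.0397,0]); tt=np.radians(4.9); T0=np.array([.4658,-.2549,0])
def zr(a): return Rn.from_euler('z',a)
def box(p): return B0+zr(tb).apply(np.array(p)/1000)
def tray(p): return T0+zr(tt).apply(np.array(p)/1000)
def tilt(yaw,deg): # tool z 'deg' below level heading yaw, tool y = -lateral
    a=np.radians(deg);return zr(yaw)*Rn.from_matrix(np.array([[np.sin(a),0,np.cos(a)],[0,-1,0],[np.cos(a),0,-np.sin(a)]]))
E=np.array([.643,0,-.766])
E
python3 - <<'E'
from h import *
for n in('top','scene'):
    im=cv2.imread(n+'0.png');m=(im.max(2)<45).astype(np.uint8)
    P=proj(n,np.array([box([-42,-9,167.5]-E*28)]))[0]
    k,l,s,c=cv2.connectedComponentsWithStats(m)
    for i in range(1,k):
        if np.hypot(*(c[i]-P))<12: print(n,s[i],c[i],P)
p=box([-42,-9,167.5]-E*28);print(p)
go(p-zr(tb).apply(E)*.09,tilt(tb,50))
go([.40,-.25,.38],tilt(tb,50))
E
```

```text
top [171 153   4   8  21] [172.33333333 155.71428571] [171.72580536 157.36487498]
scene [187 211   4   4  11] [188.18181818 212.18181818] [189.96416803 211.7335257 ]
[0.56527175 0.0332206  0.188948  ]
xyz [ 49.49 -45.73  -0.75] dr [-1.16  6.6   3.15]
xyz [ 30.72 -21.69 -13.01] dr [-1.16  6.6   3.15]
```

Emit:
{"op": "send_rows", "data": {"dr": [[-0.15,0.8,0.4],[-0.3,1.65,0.8],[-0.45,2.5,1.2],[-0.6,3.3,1.6],[-0.75,4.1,2.0],[-0.9,5.0,2.4],[-1.05,5.8,2.8],[-1.16,6.6,3.15]], "xyz": [[4,-2.7,-1.6],[8,-5.4,-3.2],[12,-8.1,-4.9],[16,-10.8,-6.5],[20,-13.5,-8.1],[24,-16.2,-9.7],[27,-19,-11.3],[30.7,-21.7,-13]], "jaw": [100,100,100,100,60,60,60,60]}}

```text
time_s: 1.1
eef_pos: [0.4001, -0.249, 0.3804]
eef_rot: [0.008, 0.939, -0.02, 0.343]
wrist_force: [1.3, 0.6, 0.1]
opening: 0.602
grasp_force: 0.0
```

```bash
python3 - <<'E'
from h import *
print(pose()[0],pose()[2]['q'].round(2))
p=box([-42,-9,167.5]-E*28)
go(p-zr(tb).apply(E)*.08,tilt(tb,50))
go(p,tilt(tb,50))
E
```

```text
[ 0.400149   -0.24900831  0.38042353] [-1.24 -0.53  2.09  0.67  1.34  0.29]
xyz [ -0.66 -28.91  16.48] dr [ 0.01 -0.03 -0.01]
xyz [ -0.68 -28.92  24.48] dr [ 0.01 -0.03 -0.01]
```

Emit:
{"op": "send_rows", "data": {"dr": [[0,0,0],[0,0,0],[0,0,0],[0,0,0],[0,0,0],[0,0,0],[0,0,0],[0,0,0]], "xyz": [[-0.1,-4.2,1.5],[-0.2,-8.4,3.5],[-0.3,-12.6,6],[-0.4,-16.8,8.5],[-0.5,-21,11],[-0.6,-25,13.5],[-0.6,-28.9,16],[-0.7,-28.9,16.5]], "jaw": [60,60,60,60,60,60,60,60]}}

```text
time_s: 2.1
eef_pos: [0.5115, 0.0381, 0.2466]
eef_rot: [0.006, 0.94, -0.016, 0.34]
wrist_force: [-0.6, -1.0, 0.3]
opening: 0.606
grasp_force: 0.0
```

```bash
python3 - <<'E'
from h import *
print(pose()[0],pose()[2]['q'].round(2))
p=box([-42,-9,167.5]-E*28)
go(p,tilt(tb,50))
shot('scene','s1',150,250,180,255)
E
```

```text
[0.51153815 0.03810726 0.24656323] [-0.23 -0.37  2.27  0.23  0.58  1.22]
xyz [0.45 0.3  7.87] dr [-0.04  0.04  0.05]
```

View pics/s1.png

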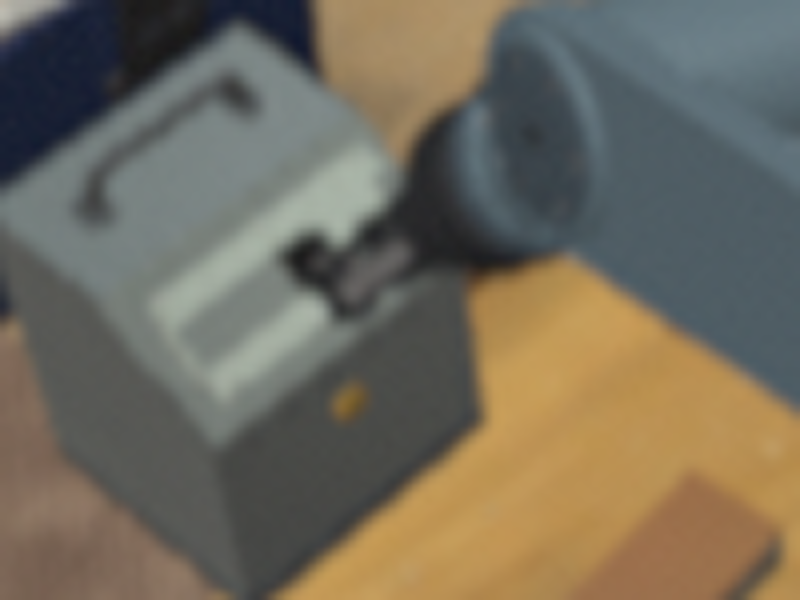

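The crop shows the gripper lined up in front of the tab at (310,255), with its near finger at (355,285). I'll move in and close.

Emit:
{"op": "send_rows", "data": {"dr": [[0,0,0],[0,0,0],[0,0,0],[0,0,0],[0,0,0],[0,0,0],[0,0,0],[0,0,0]], "xyz": [[0.4,0.3,2],[0.4,0.3,4],[0.4,0.3,5.5],[0.4,0.3,6.5],[0.4,0.3,7.3],[0.4,0.3,7.6],[0.4,0.3,7.6],[0.4,0.3,7.6]], "jaw": [60,60,60,60,60,60,60,30]}}

```text
time_s: 3.15
eef_pos: [0.5643, 0.029, 0.1938]
eef_rot: [0.008, 0.939, -0.019, 0.342]
wrist_force: [-0.7, 0.6, 0.4]
opening: 0.408
grasp_force: 0.0
```

Emit:
{"op": "send_rows", "data": {"dr": [[0,0,0],[0,0,0],[0,0,0],[0,0,0],[0,0,0],[0,0,0],[0,0,0],[0,0,0]], "xyz": [[0,0,0],[0,0,0],[0,0,0],[0,0,0],[0,0,0],[0,0,0],[0,0,0],[0,0,0]], "jaw": [20,0,0,0,0,0,0,0]}}

```text
time_s: 4.15
eef_pos: [0.5641, 0.0302, 0.1939]
eef_rot: [0.007, 0.939, -0.019, 0.342]
wrist_force: [-4.9, 6.2, 5.6]
opening: 0.122
grasp_force: 59.6
```

Emit:
{"op": "send_rows", "data": {"dr": [[0,0,0],[0,0,0],[0,0,0],[0,0,0],[0,0,0],[0,0,0],[0,0,0],[0,0,0]], "xyz": [[0,-0.5,-0.1],[0,-1.5,-0.1],[0,-2.7,-0.1],[0,-3.9,-0.1],[0,-5.1,-0.1],[0,-5.8,-0.1],[0,-6.3,-0.1],[0,-6.4,-0.1]], "jaw": [0,0,0,0,0,0,0,0]}}

```text
time_s: 5.15
eef_pos: [0.5669, 0.0928, 0.194]
eef_rot: [0.008, 0.939, -0.02, 0.343]
wrist_force: [12.3, -3.0, -10.1]
opening: 0.122
grasp_force: 60.0
```

Emit:
{"op": "send_rows", "data": {"dr": [[0,0,0],[0,0,0],[0,0,0],[0,0,0],[0,0,0],[0,0,0],[0,0,0],[0,0,0]], "xyz": [[0,0,0.05],[0,-0.1,0.05],[0,-0.15,0.05],[0,-0.2,0.05],[0,-0.25,0.05],[0,-0.25,0.05],[0,-0.25,0.05],[0,-0.25,0.05]], "jaw": [0,0,0,0,0,0,0,0]}}

```text
time_s: 6.15
eef_pos: [0.5671, 0.0944, 0.1939]
eef_rot: [0.008, 0.939, -0.02, 0.342]
wrist_force: [5.3, -7.6, -3.7]
opening: 0.123
grasp_force: 61.3
```

Emit:
{"op": "send_rows", "data": {"dr": [[0,0,0],[0,0,0],[0,0,0],[0,0,0],[0,0,0],[0,0,0],[0,0,0],[0,0,0]], "xyz": [[0,0.2,0],[0,0.2,0],[0,0.2,0],[0,0.2,-1],[0,0.2,-3],[0,0.2,-6],[0,0.2,-10],[0,0.2,-14]], "jaw": [30,40,40,40,40,40,20,0]}}

```text
time_s: 7.15
eef_pos: [0.4754, 0.0975, 0.3021]
eef_rot: [0.008, 0.939, -0.019, 0.342]
wrist_force: [1.0, -0.2, 0.5]
opening: 0.006
grasp_force: 0.0
```

```bash
python3 - <<'E'
from h import *
go(tray([29.5,-78,150]),tilt(tt,90)); go([.45,-.15,.33],tilt(tt,70))
shot('top','t2',145,215,110,175)
E
```

```text
xyz [-6.44 42.6  14.53] dr [ 0.43 -6.66 -1.16]
xyz [ 0.62 24.84 -3.09] dr [ 0.62 -3.33 -1.05]
```

View pics/t2.png

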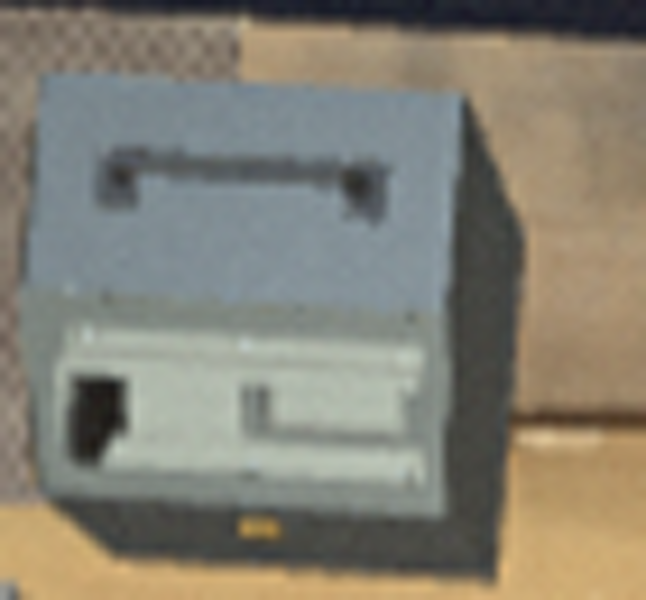

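The shutter is parked left with its tab at crop (100,420). The slot opening, with the light flap behind it, lies between about (262,385) and (412,435), so its centre is near (338,410).

Emit:
{"op": "send_rows", "data": {"dr": [[0.15,-0.8,-0.25],[0.3,-1.6,-0.5],[0.45,-2.5,-0.8],[0.6,-3.3,-1.05],[0.6,-4.2,-1.1],[0.5,-5,-1.1],[0.45,-5.8,-1.15],[0.43,-6.66,-1.16]], "xyz": [[0.1,6,-0.8],[0.3,12,-1.5],[0.4,18,-2.2],[0.6,24,-3],[-1,28.5,1],[-2.6,33,5],[-4.5,38,9.5],[-6.44,42.6,14.53]], "jaw": [0,0,0,0,0,0,0,0]}}

```text
time_s: 8.2
eef_pos: [0.4997, -0.3207, 0.1605]
eef_rot: [0.001, 0.999, 0.042, -0.001]
wrist_force: [0.9, -0.7, 1.3]
opening: -0.001
grasp_force: 0.0
```

```bash
python3 - <<'E'
from h import *
s=9.23
w=onz('top',[((u+.5)/s-.5+145,(v+.5)/s-.5+110) for u,v in [(338,410),(262,410),(412,410)]],.1655);print(w, box([-42,-36,167.5]))
print([zr(tb).inv().apply(x-B0)*1000 for x in w])
print(pose()[0])
go(tray([29.5,-78,72]),tilt(tt,90))
E
```

```text
[[ 0.58289098  0.00554705  0.1655    ]
 [ 0.58248597  0.03407516  0.1655    ]
 [ 0.5832875  -0.02222726  0.1655    ]] [0.58212932 0.00549036 0.1675    ]
[array([-41.24138118, -35.91146421, 165.5       ]), array([-42.84066902,  -7.4253393 , 165.5       ]), array([-39.68214346, -63.64479988, 165.5       ])]
[ 0.4997284  -0.32071844  0.16049922]
xyz [0.15 0.93 8.85] dr [ 0.02  0.02 -0.01]
```

Emit:
{"op": "send_rows", "data": {"dr": [[0,0,0],[0,0,0],[0,0,0],[0,0,0],[0,0,0],[0,0,0],[0,0,0],[0,0,0]], "xyz": [[0.15,0.9,5],[0.15,0.9,8],[0.15,0.9,9],[0.15,0.9,9.6],[0.15,0.9,10.1],[0.15,0.9,10.6],[0.15,0.9,10.6],[0.15,0.9,10.6]], "jaw": [0,0,0,0,0,0,0,0]}}

```text
time_s: 9.2
eef_pos: [0.5041, -0.3292, 0.0585]
eef_rot: [0.002, 0.999, 0.043, 0.003]
wrist_force: [2.3, 2.1, 8.2]
opening: -0.001
grasp_force: 4.1
```

Emit:
{"op": "send_rows", "data": {"dr": [[0,0,0],[0,0,0],[0,0,0],[0,0,0],[0,0,0],[0,0,0],[0,0,0],[0,0,0]], "xyz": [[0,0,-2],[0,0,-6],[0,0,-10],[0,0,-16],[-4,0,-20],[-9,0,-20],[-14,0,-20],[-18,0,-20]], "jaw": [0,0,0,20,60,80,80,80]}}

```text
time_s: 10.2
eef_pos: [0.3205, -0.3429, 0.2567]
eef_rot: [0.001, 0.999, 0.043, 0.0]
wrist_force: [0.7, -0.5, 0.1]
opening: 0.799
grasp_force: 0.0
```

```bash
python3 - <<'E'
from h import *
print(pose()[0])
shot('top','t3',215,295,165,220)
E
```

```text
[ 0.32047656 -0.34291513  0.25666117]
```

View pics/t3.png

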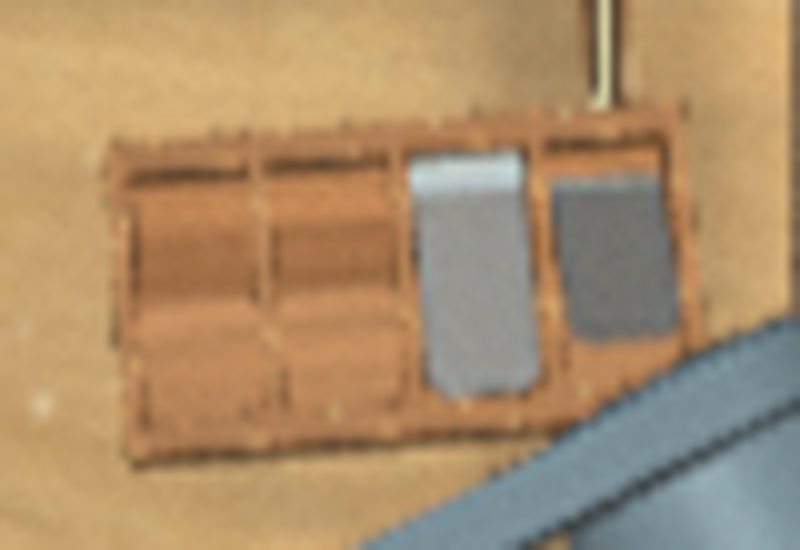

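Iron d has tipped and leans with its head at crop (570–680,337). Iron c still lies flat at (480,270).

```bash
python3 - <<'E'
from h import *
for z in(.083,.086,.089):
  w=onz('top',[((u+.5)/10-.5+215,(v+.5)/10-.5+165) for u,v in [(573,340),(680,335),(553,178),(658,178)]],z)
  print(z,(zr(tt).inv().apply(w-T0)*1000).round(1).tolist())
ax=zr(tt).apply(E)
h=tray([-30,-78,86]); p=h+ax*.010; print(p)
go(p-ax*.06,tilt(tt,50)); go(p,tilt(tt,50))
E
```

```text
0.083 [[-29.1, -57.0, 83.0], [-30.1, -95.8, 83.0], [30.5, -54.5, 83.0], [27.8, -92.6, 83.0]]
0.086 [[-29.4, -56.8, 86.0], [-30.4, -95.5, 86.0], [30.1, -54.3, 86.0], [27.3, -92.3, 86.0]]
0.089 [[-29.8, -56.6, 89.0], [-30.8, -95.2, 89.0], [29.6, -54.1, 89.0], [26.9, -92.1, 89.0]]
[ 0.44897866 -0.33462821  0.07834   ]
xyz [ 9.36  0.25 13.17] dr [ 0.02  6.69 -0.01]
xyz [13.23  0.24 17.76] dr [ 0.02  6.69 -0.01]
```

Emit:
{"op": "send_rows", "data": {"dr": [[0,1,0],[0,2,0],[0,3,0],[0,4,0],[0,5,0],[0,5.9,0],[0,6.69,0],[0,6.69,0]], "xyz": [[1,0,1],[2.4,0.1,3],[4,0.1,5.5],[5.5,0.1,8],[7,0.1,10],[8.5,0.1,12],[9.3,0.1,13],[9.3,0.1,13.1]], "jaw": [75,75,75,75,75,75,75,75]}}

```text
time_s: 11.25
eef_pos: [0.4144, -0.3355, 0.1236]
eef_rot: [-0.015, 0.939, 0.04, 0.342]
wrist_force: [0.3, 1.0, 0.3]
opening: 0.749
grasp_force: 0.0
```

```bash
python3 - <<'E'
from h import *
ax=zr(tt).apply(E)
p=tray([-30,-77,86])+ax*.010; print(p,pose()[0])
go(p,tilt(tt,50))
E
```

```text
[ 0.44889324 -0.33363186  0.07834   ] [ 0.41436876 -0.33554095  0.12360593]
xyz [-0.27  0.11  5.69] dr [-0.01 -0.02 -0.02]
```

Emit:
{"op": "send_rows", "data": {"dr": [[0,0,0],[0,0,0],[0,0,0],[0,0,0],[0,0,0],[0,0,0],[0,0,0],[0,0,0]], "xyz": [[-0.2,0.1,2],[-0.2,0.1,4],[-0.2,0.1,5.2],[-0.2,0.1,5.6],[-0.2,0.1,5.6],[-0.2,0.1,5.6],[-0.2,0.1,5.6],[-0.2,0.1,5.6]], "jaw": [75,75,75,75,75,40,30,30]}}

```text
time_s: 12.25
eef_pos: [0.4493, -0.3348, 0.0806]
eef_rot: [-0.014, 0.938, 0.04, 0.343]
wrist_force: [-5.2, 0.7, 6.0]
opening: 0.468
grasp_force: 59.6
```

Emit:
{"op": "send_rows", "data": {"dr": [[0,0,0],[0,0,0],[0,0,0],[0,0,0],[0,0,0],[0,0,0],[0,0,0],[0,0,0]], "xyz": [[0,0,0],[0,0,0],[0,0,0],[0,0,0],[0,0,-1],[0,0,-2.5],[0,0,-4.5],[0,0,-6.5]], "jaw": [20,20,20,20,20,20,20,20]}}

```text
time_s: 13.25
eef_pos: [0.4067, -0.3377, 0.1305]
eef_rot: [-0.014, 0.939, 0.04, 0.343]
wrist_force: [-0.0, -0.0, -1.8]
opening: 0.467
grasp_force: 61.4
```

```bash
python3 - <<'E'
from h import *
p=box([-42,-36,167.5]-E*112);print(p); go(p,tilt(tb,50))
E
```

```text
[0.51017649 0.00850607 0.253292  ]
xyz [ 18.06 -33.61  -0.87] dr [-0.78 -0.02  0.93]
```

Emit:
{"op": "send_rows", "data": {"dr": [[-0.1,0,0.1],[-0.2,0,0.25],[-0.3,0,0.4],[-0.4,0,0.5],[-0.5,0,0.6],[-0.65,0,0.75],[-0.78,0,0.93],[-0.78,0,0.93]], "xyz": [[4,-0.5,-4.6],[8,-4,-6.5],[10,-9,-6],[12,-15,-5],[14,-21,-4],[16,-27,-2.5],[18,-33,-1],[18,-33.6,-0.9]], "jaw": [20,20,20,20,20,20,20,20]}}

```text
time_s: 14.25
eef_pos: [0.5098, 0.0113, 0.2528]
eef_rot: [0.007, 0.939, -0.018, 0.343]
wrist_force: [0.1, -0.5, -1.9]
opening: 0.465
grasp_force: 61.5
```

```bash
python3 - <<'E'
from h import *
print(pose()[0],pose()[2]['opening'],pose()[2]['wrist_force'])
p=box([-42,-36,167.5]-E*112); go(p,tilt(tb,50))
im=shot('scene','s4',150,250,180,255);
print(proj('scene',[box([-42,-36,167.5])]),proj('top',[box([-42,-36,167.5])]))
t=ctrl.camera('top')[:,:,::-1];cv2.imwrite('t4.png',t)
a=cv2.imread('pics/s4.png');b=cv2.resize(t[120:180,150:210],(600,600),interpolation=cv2.INTER_CUBIC);cv2.imwrite('pics/c4.png',cv2.resize(np.hstack([a,b]),None,fx=.57,fy=.57))
E
```

```text
[0.5098342  0.01133952 0.25278309] 0.465131438636616 [ 0.1411176  -0.48937838 -1.88836669]
xyz [ 0.07  0.28 -0.01] dr [-0.02 -0.03  0.03]
[[192.71455006 208.81738732]] [[181.08818105 154.05941925]]
```

View pics/c4.png

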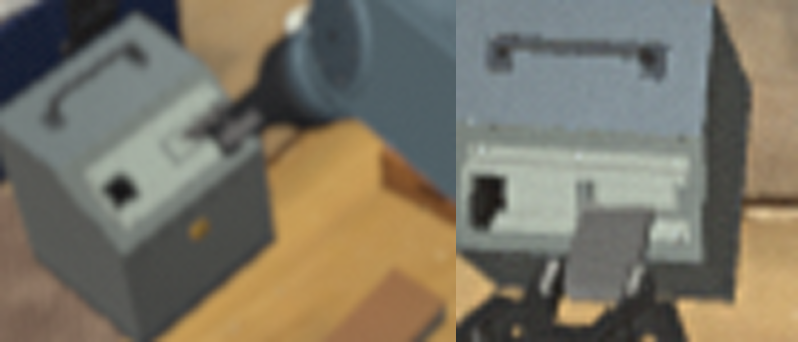

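```bash
python3 - <<'E'
from h import *
g=pose()[0]; e=zr(tb).apply(E)
f=lambda P:zr(tb).inv().apply(P-B0)*1000-np.array([-42,-36,167.5])
for t,u,s in (('mid',((622-456)/5.7+150,209/5.7+120),(190,208.5)),):
    X,er=tri(u,s); d=f(X); print(X,er,'along',d@E,'upslope',d@[.766,0,.643],'y',d[1])
d=f(g);print('tcp along',d@E,'up',d@[.766,0,.643],'y',d[1])
d=f(g+e*.08); print(proj('top',[g+e*.08,g+e*.085]),proj('scene',[g+e*.08]))
E
```

```text
[0.5762859  0.01405325 0.17906991] 0.014126454387892897 along -12.847142442912524 upslope 2.6926488545166927 y 8.310685278005327
tcp along -111.62469576054389 up -1.2835025636758974 y 2.7578966788423998
[[178.65349716 158.58055339]
 [178.91966504 157.89975397]] [[195.32931362 208.07271853]]
```

Emit:
{"op": "send_rows", "data": {"dr": [[0,0,0],[0,0,0],[0,0,0],[0,0,0],[0,0,0],[0,0,0],[0,0,0],[0,0,0]], "xyz": [[0.1,0.28,0.3],[0.1,0.28,1],[0.1,0.28,1.8],[0.1,0.28,2.6],[0.1,0.28,3.3],[0.1,0.28,4],[0.1,0.28,4.5],[0.1,0.28,5]], "jaw": [20,20,20,20,20,20,20,20]}}

```text
time_s: 15.35
eef_pos: [0.5433, 0.0043, 0.2143]
eef_rot: [0.007, 0.939, -0.02, 0.343]
wrist_force: [-1.3, 1.0, -2.3]
opening: 0.47
grasp_force: 61.7
```

Emit:
{"op": "send_rows", "data": {"dr": [[0,0,0],[0,0,0],[0,0,0],[0,0,0],[0,0,0],[0,0,0],[0,0,0],[0,0,0]], "xyz": [[0,0,0.4],[0,0,1],[0,0,1.6],[0,0,2.2],[0,0,2.7],[0,0,3.1],[0,0,3.4],[0,0,3.5]], "jaw": [20,20,20,20,20,20,20,20]}}

```text
time_s: 16.35
eef_pos: [0.566, 0.0032, 0.188]
eef_rot: [0.007, 0.939, -0.02, 0.343]
wrist_force: [-0.5, -0.5, -2.2]
opening: 0.467
grasp_force: 61.6
```

Emit:
{"op": "send_rows", "data": {"dr": [[0,0,0],[0,0,0],[0,0,0],[0,0,0],[0,0,0],[0,0,0],[0,0,0],[0,0,0]], "xyz": [[0,0,0],[0,0,0],[0,0,0],[0,0,0],[0,0,-2],[0,0,-5],[0,0,-9],[0,0,-14]], "jaw": [65,75,75,75,75,75,75,75]}}

```text
time_s: 17.35
eef_pos: [0.4746, 0.0072, 0.2954]
eef_rot: [0.007, 0.939, -0.02, 0.342]
wrist_force: [-0.2, 0.1, 1.6]
opening: 0.747
grasp_force: 0.0
```

```bash
python3 - <<'E'
from h import *
t=shot('top','t5',150,210,120,180)
t0=cv2.imread('t2.png');d=cv2.absdiff(t,t0)[150:165,168:195].max(2);print(d.max(),(d>40).sum())
go(tray([29.5,-24.5,150]),tilt(tt,90))
E
```

```text
8 0
xyz [-7.46 28.23 13.96] dr [ 0.47 -6.78 -1.14]
```

View pics/t5.png

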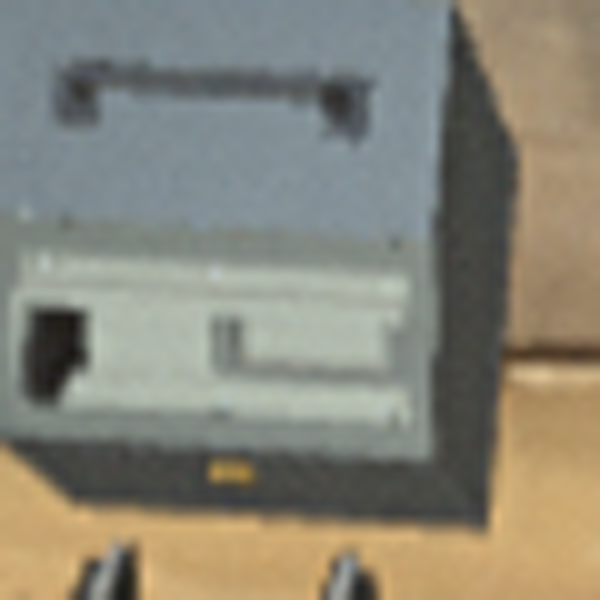

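Iron d is through, and the slot at (310,350) shows its closed flap exactly as before. Iron c is next.

Emit:
{"op": "send_rows", "data": {"dr": [[0.1,-0.8,-0.2],[0.2,-1.6,-0.4],[0.3,-2.5,-0.6],[0.4,-3.3,-0.8],[0.45,-4.2,-0.9],[0.45,-5,-1],[0.47,-5.9,-1.1],[0.47,-6.78,-1.14]], "xyz": [[-0.5,4.5,0],[-1,9,0],[-1.5,13.5,1],[-2.5,18,3],[-3.5,21,5.5],[-5,24,8.5],[-6.2,26,11],[-7.46,28.2,13.96]], "jaw": [60,30,0,0,0,0,0,0]}}

```text
time_s: 18.4
eef_pos: [0.4973, -0.2774, 0.1396]
eef_rot: [-0.002, 0.999, 0.042, -0.006]
wrist_force: [0.1, -0.1, 0.5]
opening: 0.0
grasp_force: 0.0
```

```bash
python3 - <<'E'
from h import *
print(pose()[0]);go(tray([29.5,-25,72]),tilt(tt,90))
E
```

```text
[ 0.49731914 -0.277388    0.13963423]
xyz [0.08 0.02 6.76] dr [-0.05  0.12 -0.01]
```

Emit:
{"op": "send_rows", "data": {"dr": [[0,0,0],[0,0,0],[0,0,0],[0,0,0],[0,0,0],[0,0,0],[0,0,0],[0,0,0]], "xyz": [[0,0,3],[0,0,5.5],[0,0,6.8],[0,0,7.4],[0,0,8],[0,0,8.5],[0,0,8.5],[0,0,8.5]], "jaw": [0,0,0,0,0,0,0,0]}}

```text
time_s: 19.4
eef_pos: [0.4982, -0.277, 0.0577]
eef_rot: [-0.001, 0.999, 0.042, -0.003]
wrist_force: [3.3, 0.2, 5.2]
opening: 0.002
grasp_force: 3.0
```

Emit:
{"op": "send_rows", "data": {"dr": [[0,0,0],[0,0,0],[0,0,0],[0,0,0],[0,0,0],[0,0,0],[0,0,0],[0,0,0]], "xyz": [[0,0,-2],[0,0,-6],[0,0,-10],[0,0,-15],[-4,0,-20],[-9,0,-20],[-14,0,-20],[-18,0,-20]], "jaw": [0,0,0,20,60,75,75,75]}}

```text
time_s: 20.4
eef_pos: [0.3169, -0.2918, 0.2586]
eef_rot: [-0.002, 0.999, 0.042, -0.005]
wrist_force: [0.4, -0.3, 0.0]
opening: 0.754
grasp_force: 0.0
```

```bash
python3 - <<'E'
from h import *
t=ctrl.camera('top')[:,:,::-1]; cv2.imwrite('t6.png',t)
hsv=cv2.cvtColor(t,cv2.COLOR_BGR2HSV);m=((hsv[:,:,1]<60)).astype(np.uint8);m[:,:250]=0;m[:,274:]=0;m[:175]=0;m[210:]=0
k,l,s,c=cv2.connectedComponentsWithStats(m)
for i in range(1,k):
  if s[i][4]>20:
    print(s[i],c[i]); x,y,w,h,_=s[i]
    W=onz('top',[(x+w/2-.5,y+h-.5)],.083);print(zr(tt).inv().apply(W-T0)*1000)
ax=zr(tt).apply(E);p=tray([-30,-25.2,86])+ax*.010
print(pose()[0]);go(p-ax*.06,tilt(tt,50)); go(p,tilt(tt,50))
E
```

```text
[250 185  24  25 356] [263.53089888 198.8005618 ]
[[-65.97323166 -16.65296523  83.        ]]
[ 0.31398425 -0.2917313   0.25823528]
xyz [ 9.39  0.19 13.28] dr [-0.03  6.79 -0.03]
xyz [13.31  0.2  17.82] dr [-0.03  6.79 -0.03]
```

Emit:
{"op": "send_rows", "data": {"dr": [[0,1,0],[0,2,0],[0,3,0],[0,4,0],[0,5,0],[0,5.9,0],[0,6.79,0],[0,6.79,0]], "xyz": [[1,0,1],[2.4,0.1,3],[4,0.1,5.5],[5.5,0.1,8],[7,0.1,10],[8.5,0.1,12],[9.4,0.1,13],[9.4,0.1,13.2]], "jaw": [75,75,75,75,75,75,75,75]}}

```text
time_s: 21.45
eef_pos: [0.4104, -0.2838, 0.1237]
eef_rot: [-0.018, 0.939, 0.038, 0.343]
wrist_force: [-0.7, -0.1, -0.2]
opening: 0.75
grasp_force: 0.0
```

```bash
python3 - <<'E'
from h import *
ax=zr(tt).apply(E)
p=tray([-30,-25.2,86])+ax*.010; print(p,pose()[0])
go(p,tilt(tt,50))
E
```

```text
[ 0.44446865 -0.28202118  0.07834   ] [ 0.41038349 -0.28379872  0.12367911]
xyz [-0.31  0.14  5.66] dr [-0.05 -0.02 -0.06]
```

Emit:
{"op": "send_rows", "data": {"dr": [[0,0,0],[0,0,0],[0,0,0],[0,0,0],[0,0,0],[0,0,0],[0,0,0],[0,0,0]], "xyz": [[-0.2,0.1,2],[-0.2,0.1,4],[-0.2,0.1,5.2],[-0.2,0.1,5.6],[-0.2,0.1,5.6],[-0.2,0.1,5.6],[-0.2,0.1,5.6],[-0.2,0.1,5.6]], "jaw": [75,75,75,75,75,40,30,30]}}

```text
time_s: 22.45
eef_pos: [0.4454, -0.2827, 0.0808]
eef_rot: [-0.017, 0.938, 0.039, 0.343]
wrist_force: [-5.6, 0.9, 6.5]
opening: 0.469
grasp_force: 59.5
```

Emit:
{"op": "send_rows", "data": {"dr": [[0,0,0],[0,0,0],[0,0,0],[0,0,0],[0,0,0],[0,0,0],[0,0,0],[0,0,0]], "xyz": [[0,0,0],[0,0,0],[0,0,0],[0,0,0],[0,0,-1],[0,0,-2.5],[0,0,-4.5],[0,0,-6.5]], "jaw": [20,20,20,20,20,20,20,20]}}

```text
time_s: 23.45
eef_pos: [0.4028, -0.2858, 0.1302]
eef_rot: [-0.017, 0.939, 0.039, 0.342]
wrist_force: [-0.1, -0.3, -1.1]
opening: 0.464
grasp_force: 61.4
```

```bash
python3 - <<'E'
from h import *
p=box([-42,-36,167.5]-E*112);print(pose()[0]); go(p,tilt(tb,50))
E
```

```text
[ 0.40280502 -0.28576653  0.13020984]
xyz [ 17.9  -28.49  -0.8 ] dr [-0.82 -0.01  0.89]
```

Emit:
{"op": "send_rows", "data": {"dr": [[-0.1,0,0.1],[-0.2,0,0.25],[-0.3,0,0.4],[-0.4,0,0.5],[-0.5,0,0.6],[-0.65,0,0.75],[-0.82,0,0.89],[-0.82,0,0.89]], "xyz": [[4,-0.5,-4.6],[8,-4,-6.5],[10,-9,-6],[12,-14,-5],[14,-19,-4],[16,-24,-2.5],[17.9,-28.5,-1],[17.9,-28.5,-0.8]], "jaw": [20,20,20,20,20,20,20,20]}}

```text
time_s: 24.45
eef_pos: [0.5105, 0.013, 0.2528]
eef_rot: [0.006, 0.939, -0.016, 0.343]
wrist_force: [0.5, 0.0, -1.6]
opening: 0.464
grasp_force: 61.6
```

```bash
python3 - <<'E'
from h import *
t=shot('top','t7',150,210,120,180); a=cv2.imread('t4.png'); d=cv2.absdiff(a,t)[130:175,165:200]; print(d.max(),(d.max(2)>40).sum())
print(pose()[0],pose()[2]['wrist_force']);p=box([-42,-36,167.5]-E*112); go(p,tilt(tb,50))
E
```

```text
44 2
[0.51038327 0.01121992 0.25226093] [-0.82376398 -0.34105037 -3.35346324]
xyz [ 0.06  0.27 -0.09] dr [-0.03 -0.01  0.04]
```

The image matches iron d's staging picture almost exactly, so I'll use the same insertion.

Emit:
{"op": "send_rows", "data": {"dr": [[0,0,0],[0,0,0],[0,0,0],[0,0,0],[0,0,0],[0,0,0],[0,0,0],[0,0,0]], "xyz": [[0.1,0.28,0.3],[0.1,0.28,1],[0.1,0.28,1.8],[0.1,0.28,2.6],[0.1,0.28,3.3],[0.1,0.28,4],[0.1,0.28,4.5],[0.1,0.28,5]], "jaw": [20,20,20,20,20,20,20,20]}}

```text
time_s: 25.5
eef_pos: [0.5439, 0.0044, 0.215]
eef_rot: [0.007, 0.939, -0.02, 0.343]
wrist_force: [-0.1, 0.8, -1.7]
opening: 0.472
grasp_force: 61.7
```

Emit:
{"op": "send_rows", "data": {"dr": [[0,0,0],[0,0,0],[0,0,0],[0,0,0],[0,0,0],[0,0,0],[0,0,0],[0,0,0]], "xyz": [[0,0,0.4],[0,0,1],[0,0,1.6],[0,0,2.2],[0,0,2.7],[0,0,3.1],[0,0,3.4],[0,0,3.5]], "jaw": [20,20,20,20,20,20,20,20]}}

```text
time_s: 26.5
eef_pos: [0.5665, 0.0033, 0.1884]
eef_rot: [0.007, 0.939, -0.02, 0.343]
wrist_force: [-0.2, 0.2, -2.0]
opening: 0.469
grasp_force: 61.6
```

Emit:
{"op": "send_rows", "data": {"dr": [[0,0,0],[0,0,0],[0,0,0],[0,0,0],[0,0,0],[0,0,0],[0,0,0],[0,0,0]], "xyz": [[0,0,0],[0,0,0],[0,0,0],[0,0,0],[0,0,-2],[0,0,-5],[0,0,-9],[0,0,-14]], "jaw": [65,75,75,75,75,75,75,75]}}

```text
time_s: 27.5
eef_pos: [0.4751, 0.0073, 0.2959]
eef_rot: [0.007, 0.939, -0.02, 0.342]
wrist_force: [0.9, -0.7, 0.9]
opening: 0.748
grasp_force: 0.0
```

```bash
python3 - <<'E'
from h import *
t=shot('top','t8',95,185,110,180)
t0=cv2.imread('t2.png');d=cv2.absdiff(t,t0)[150:165,168:195].max(2);print(d.max(),(d>40).sum(),pose()[0])
E
```

```text
9 0 [0.47483593 0.00745002 0.30383623]
```

View pics/t8.png

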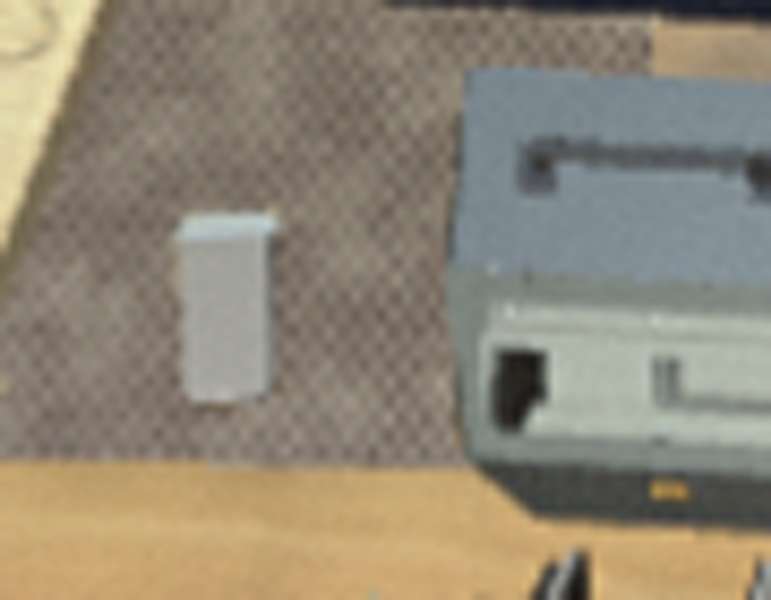

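Iron c is in too, and the slot looks unchanged. The bench iron is at (228,310), with its bright cutting edge on the far side at row ~215 and its head at row ~403.

```bash
python3 - <<'E'
from h import *
s=600/70
q=lambda L:[((u+.5)/s-.5+95,(v+.5)/s-.5+110) for u,v in L]
A=onz('top',q([(228,215)]),.004)[0];H=onz('top',q([(228,403)]),.013)[0]
print(A,H,np.linalg.norm((A-H)[:2]),np.degrees(np.arctan2(A[1]-H[1],A[0]-H[0])))
t=cv2.imread('t8.png');hsv=cv2.cvtColor(t,cv2.COLOR_BGR2HSV);m=((hsv[:,:,1]<40)&(hsv[:,:,2]>110)).astype(np.uint8);m[:,:112]=0;m[:,132:]=0;m[:130]=0;m[162:]=0
k,l,st,c=cv2.connectedComponentsWithStats(m);i=1+st[1:,4].argmax();print(st[i],c[i])
ys,xs=np.where(l==i);r=cv2.minAreaRect(np.c_[xs,ys].astype(np.float32));print(r,onz('top',[r[0],c[i]],.013))
co=np.cov(np.c_[onz('top',np.c_[xs,ys],.012)[:,:2]].T);w,v=np.linalg.eigh(co);print(np.degrees(np.arctan2(v[1,1],v[0,1])),np.sqrt(w*12))
E
```

```text
[0.6936178 0.2701138 0.004    ] [0.60428835 0.26173555 0.013     ] 0.0897214848883434 5.35811878383908
[115 134  14  28 277] [121.29241877 145.40794224]
((120.93641662597656, 147.2718048095703), (12.983780860900879, 26.9163761138916), 2.862405300140381) [[0.64092844 0.26489406 0.013     ]
 [0.64832267 0.26398358 0.013     ]]
-172.00060525181902 [0.04565349 0.0950537 ]
```

```bash
cat >> h.py <<'E'
ti=np.radians(5); Hd=np.array([.6043,.2617,0])
def dirn(yaw,deg): a=np.radians(deg); return zr(yaw).apply([np.cos(a),0,-np.sin(a)])
pg=Hd+zr(ti).apply([.0055,0,.025])
E
python3 - <<'E'
from h import *
print(pg); go(pg-dirn(ti,40)*.08,tilt(ti,40)); go([.50,.25,.27],tilt(ti,40))
E
```

```text
[0.60977907 0.26217936 0.025     ]
xyz [ -9.95 -25.31  21.31] dr [ 0.9   1.55 -0.84]
xyz [ -0.99 -24.35   3.49] dr [ 0.9   1.55 -0.84]
```

Emit:
{"op": "send_rows", "data": {"dr": [[0.2,0.4,-0.2],[0.4,0.8,-0.4],[0.6,1.2,-0.6],[0.9,1.55,-0.84],[0.9,1.55,-0.84],[0.9,1.55,-0.84],[0.9,1.55,-0.84],[0.9,1.55,-0.84]], "xyz": [[-0.3,-6,1],[-0.6,-12,2],[-0.8,-18,3],[-1,-24.3,3.5],[-3.5,-24.8,8],[-6,-25.2,13],[-8.5,-25.3,18],[-9.9,-25.3,21.3]], "jaw": [75,80,80,80,80,80,80,80]}}

```text
time_s: 28.55
eef_pos: [0.5478, 0.2488, 0.1327]
eef_rot: [-0.028, 0.921, 0.041, 0.386]
wrist_force: [0.8, -0.6, 1.0]
opening: 0.8
grasp_force: 0.0
```

```bash
python3 - <<'E'
from h import *
t=ctrl.camera('top')[:,:,::-1];cv2.imwrite('t9.png',t)
d=cv2.absdiff(t,cv2.imread('t8.png'))[128:150,112:135].max(2);print('iron far part changed px',(d>30).sum())
print(pose()[0]); go(pg,tilt(ti,40))
E
```

```text
iron far part changed px 0
[0.54946406 0.24775584 0.13116565]
xyz [-3.26 -0.67 11.84] dr [-0.18  0.76 -0.05]
```

```bash
python3 - <<'E'
from h import *
print(pose()[2]['q'].round(2),pose()[2]['dq'].round(2)); go(pg-dirn(ti,40)*.08,tilt(ti,40))
E
```

```text
[ 0.29  0.14  2.16 -1.14  0.14  2.85] [ 0.02 -0.09  0.03 -0.01  0.05 -0.  ]
xyz [-3.9  -0.82  3.86] dr [-0.18  0.76 -0.05]
```

```bash
cat >> h.py <<'E'
pg=Hd+zr(ti).apply([.012,0,.0265])
E
python3 - <<'E'
from h import *
print(pg); go(pg-dirn(ti,60)*.08,tilt(ti,60))
E
```

```text
[0.61625434 0.26274587 0.0265    ]
xyz [-0.57 -0.82  4.48] dr [-0.19 -2.57 -0.02]
```

Emit:
{"op": "send_rows", "data": {"dr": [[0,-0.6,0],[0,-1.2,0],[-0.1,-1.8,0],[-0.19,-2.57,0],[-0.19,-2.57,0],[-0.19,-2.57,0],[-0.19,-2.57,0],[-0.19,-2.57,0]], "xyz": [[0,0,0],[0,0,0],[0,0,0],[0,-0.2,0],[-0.2,-0.4,1],[-0.3,-0.6,2],[-0.4,-0.8,2.5],[-0.5,-0.8,3]], "jaw": [80,80,80,80,80,80,80,80]}}

```text
time_s: 29.6
eef_pos: [0.5655, 0.2585, 0.1102]
eef_rot: [-0.011, 0.964, 0.042, 0.261]
wrist_force: [-1.1, 0.8, 0.3]
opening: 0.8
grasp_force: 0.0
```

```bash
python3 - <<'E'
from h import *
print(pose()[0],pose()[2]['q'].round(2)); go(pg-dirn(ti,60)*.05,tilt(ti,60));go(pg,tilt(ti,60))
E
```

```text
[0.5655408  0.25847492 0.11024451] [ 0.29  0.23  1.97 -0.24  0.43  1.96]
xyz [0.19 0.02 4.8 ] dr [ 0.   -0.06 -0.  ]
xyz [0.16 0.01 9.8 ] dr [ 0.   -0.06 -0.  ]
```

Emit:
{"op": "send_rows", "data": {"dr": [[0,-0.06,0],[0,-0.06,0],[0,-0.06,0],[0,-0.06,0],[0,-0.06,0],[0,-0.06,0],[0,-0.06,0],[0,-0.06,0]], "xyz": [[0.15,0,2.5],[0.15,0,5],[0.15,0,7],[0.15,0,8],[0.15,0,9],[0.15,0,9.5],[0.15,0,9.8],[0.15,0,9.8]], "jaw": [65,65,65,65,65,65,65,65]}}

```text
time_s: 30.6
eef_pos: [0.6169, 0.263, 0.0278]
eef_rot: [-0.011, 0.965, 0.042, 0.259]
wrist_force: [-0.0, 0.4, -0.7]
opening: 0.648
grasp_force: 0.0
```

```bash
python3 - <<'E'
from h import *
print(pose()[0],pose()[2]['wrist_force']); 
a=shot('scene','s10',115,185,225,285)
b=ctrl.camera('top')[:,:,::-1][125:175,100:160]
A=cv2.imread('pics/s10.png');b=cv2.resize(b,(720,600),interpolation=cv2.INTER_CUBIC);cv2.imwrite('pics/c10.png',cv2.resize(np.hstack([A,b]),None,fx=.55,fy=.55))
E
```

```text
[0.61686632 0.26298222 0.02784817] [-0.02202667  0.39588697 -0.67159964]
```

View pics/c10.png

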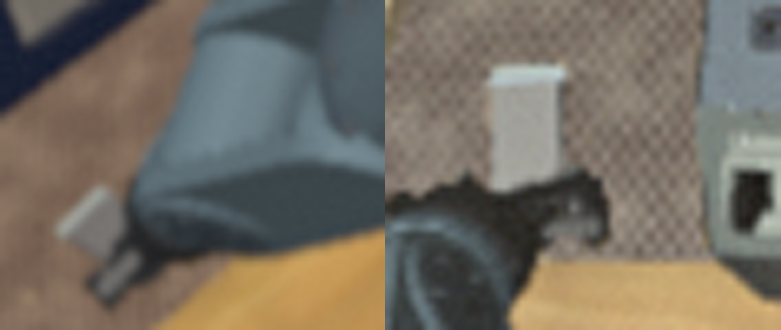

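The iron is still in place between the fingers, with its cutting end at (528,75) in the right half. I'll feel downward for the mat before closing.

Emit:
{"op": "send_rows", "data": {"dr": [[0,0,0],[0,0,0],[0,0,0],[0,0,0],[0,0,0],[0,0,0],[0,0,0],[0,0,0]], "xyz": [[-0.05,0,0.08],[-0.1,0,0.17],[-0.15,0,0.25],[-0.15,0,0.25],[-0.15,0,0.25],[-0.15,0,0.25],[-0.15,0,0.25],[-0.15,0,0.25]], "jaw": [65,65,65,65,65,65,65,65]}}

```text
time_s: 31.7
eef_pos: [0.6168, 0.2629, 0.0248]
eef_rot: [-0.011, 0.965, 0.042, 0.259]
wrist_force: [0.7, 0.1, -0.1]
opening: 0.651
grasp_force: 0.0
```

Emit:
{"op": "send_rows", "data": {"dr": [[0,0,0],[0,0,0],[0,0,0],[0,0,0],[0,0,0],[0,0,0],[0,0,0],[0,0,0]], "xyz": [[-0.03,0,0.05],[-0.06,0,0.1],[-0.06,0,0.1],[-0.06,0,0.1],[-0.06,0,0.1],[-0.06,0,0.1],[-0.06,0,0.1],[-0.06,0,0.1]], "jaw": [65,60,55,50,45,30,20,20]}}

```text
time_s: 32.7
eef_pos: [0.6169, 0.263, 0.024]
eef_rot: [-0.011, 0.965, 0.042, 0.259]
wrist_force: [-3.7, -1.1, 5.1]
opening: 0.468
grasp_force: 60.1
```

Emit:
{"op": "send_rows", "data": {"dr": [[0,0,0],[0,0,0],[0,0,0],[0,0,0],[0,0,0],[0,0,0],[0,0,0],[0,0,0]], "xyz": [[0,0,0],[0.5,0,-0.87],[1,0,-1.73],[2,0,-3.46],[3,0,-5.2],[4,0,-6.9],[5,0,-8.66],[5,0,-8.66]], "jaw": [20,20,20,20,20,20,20,20]}}

```text
time_s: 33.7
eef_pos: [0.6179, 0.2633, 0.1261]
eef_rot: [-0.012, 0.964, 0.042, 0.261]
wrist_force: [-0.7, 0.1, -3.3]
opening: 0.46
grasp_force: 60.8
```

```bash
python3 - <<'E'
from h import *
print(pose()[0],pose()[2]['wrist_force'],pose()[2]['torque']); 
# staging: iron in flat frame contact point rel TCP -> rotate by 50 about box y
a=shot('scene','s11',110,190,210,270)
b=ctrl.camera('top')[:,:,::-1][115:175,100:160];cv2.imwrite('t11.png',b)
A=cv2.imread('pics/s11.png');b=cv2.resize(b,(600,600),interpolation=cv2.INTER_CUBIC);cv2.imwrite('pics/c11.png',cv2.resize(np.hstack([A,b]),None,fx=.57,fy=.57))
E
```

```text
[0.61792175 0.26326238 0.12614754] [-0.66498291  0.07323666 -3.25681137] [-0.04301947  0.55208814  0.03943993]
```

View pics/c11.png

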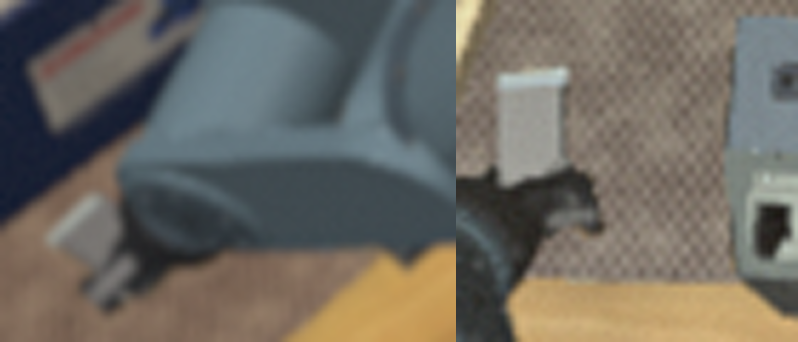

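```bash
python3 - <<'E'
from h import *
X,e=tri((113.5,127.4),(123.0,248.2));print(X,e,pose()[0],X-pose()[0])
g,Q,_=pose(); print('expected level edge',g+zr(ti).apply([.078,0,-.021]),proj('top',[g+zr(ti).apply([.078,0,-.021])]),proj('scene',[g+zr(ti).apply([.078,0,-.021])]))
print(Q.as_matrix().round(3))
E
```

```text
[0.69299562 0.2677836  0.10310757] 0.0005899856510112651 [0.61627026 0.26269578 0.12320362] [ 0.07672536  0.00508782 -0.02009605]
expected level edge [0.69397345 0.26949393 0.10220362] [[113.18130064 127.27505008]] [[122.44004161 248.48164358]]
[[ 0.863  0.086  0.498]
 [ 0.074 -0.996  0.043]
 [ 0.5   -0.    -0.866]]
```

```bash
cat >> h.py <<'E'
n_=np.array([.766,0,.643]); ins=lambda s,dn=0:box(np.array([-42,-36,167.5])+s*E+(16+dn)*n_)
E
python3 - <<'E'
from h import *
go([.56,.26,.24],tilt(ti,75));go([.50,.18,.33],tilt(0,95));go([.50,.06,.32],tilt(tb,110));go(ins(-104),tilt(tb,110));print(ins(-104))
E
```

```text
xyz [  0.97  -0.22 -12.93] dr [ 0.   -2.5  -0.01]
xyz [ -0.31   7.23 -24.06] dr [-0.18 -5.83  0.82]
xyz [ -1.7   19.18 -23.71] dr [-0.11 -8.32  1.26]
xyz [ -2.84  24.63 -17.15] dr [-0.11 -8.32  1.26]
[0.52756123 0.00777744 0.257452  ]
```

Emit:
{"op": "send_rows", "data": {"dr": [[0,-0.8,0],[0,-1.6,0],[0,-2.5,0],[-0.1,-4,0.3],[-0.18,-5.5,0.7],[-0.15,-6.5,0.95],[-0.11,-7.5,1.1],[-0.11,-8.32,1.26]], "xyz": [[0.3,-0.1,-4.3],[0.6,-0.2,-8.6],[1,-0.2,-12.9],[0.4,2.5,-18],[-0.3,6.5,-23],[-0.8,10,-24],[-1.2,14.5,-23.9],[-1.7,19.2,-23.7]], "jaw": [20,20,20,20,20,20,20,20]}}

```text
time_s: 34.8
eef_pos: [0.5006, 0.0586, 0.3192]
eef_rot: [-0.004, 0.984, -0.021, -0.175]
wrist_force: [1.0, -0.1, -2.5]
opening: 0.464
grasp_force: 61.7
```

```bash
python3 - <<'E'
from h import *
print(pose()[0],pose()[2]['opening'],pose()[2]['q'].round(2));go(ins(-104),tilt(tb,110))
E
```

```text
[0.50058257 0.05858623 0.31918588] 0.4637717688985416 [-0.11  0.21  1.47 -0.02  1.81  1.51]
xyz [4.85 4.97 4.79] dr [-0.01  0.02 -0.  ]
```

Emit:
{"op": "send_rows", "data": {"dr": [[0,0,0],[0,0,0],[0,0,0],[0,0,0],[0,0,0],[0,0,0],[0,0,0],[0,0,0]], "xyz": [[1,1.2,1],[2,2.4,2],[3,3.6,3],[4,4.6,4],[4.7,5,4.6],[4.85,5,4.8],[4.85,5,4.8],[4.85,5,4.8]], "jaw": [20,20,20,20,20,20,20,20]}}

```text
time_s: 35.8
eef_pos: [0.5276, 0.0092, 0.259]
eef_rot: [-0.004, 0.985, -0.02, -0.173]
wrist_force: [-0.1, -0.5, -2.1]
opening: 0.465
grasp_force: 61.8
```

```bash
python3 - <<'E'
from h import *
g=pose()[0];print(g,pose()[2]['wrist_force'],pose()[2]['opening']);go(ins(-104),tilt(tb,110))
ed=g+zr(tb).apply(E*.0775-n_*.021);print(ed,proj('scene',[ed]),proj('top',[ed]))
a=shot('scene','s12',160,240,175,235)
b=ctrl.camera('top')[:,:,::-1];cv2.imwrite('t12.png',b);b=b[130:180,155:205]
A=cv2.imread('pics/s12.png');b=cv2.resize(b,(600,600),interpolation=cv2.INTER_CUBIC);cv2.imwrite('pics/c12.png',cv2.resize(np.hstack([A,b]),None,fx=.57,fy=.57))
E
```

```text
[0.52762683 0.00916742 0.25901841] [-0.06299957 -0.45978946 -2.05438127] 0.4653773252934046
xyz [0.05 0.14 0.15] dr [-0.   -0.02  0.01]
[0.56134373 0.00775427 0.18615041] [[195.65825429 208.62189966]] [[179.29650166 158.77388811]]
```

View pics/c12.png

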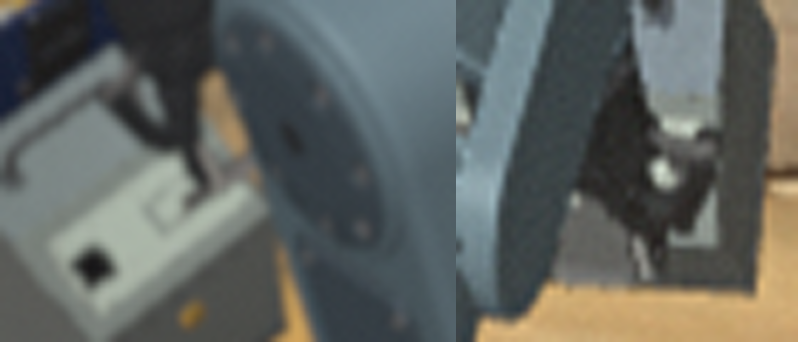

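The iron is still held firmly and is lined up with the slot, with its head at (585,270) in the right half. The slot is at (170,210) in the left half. I'll insert along the 50° axis, which in tool axes is x 0.866, z 0.5.

Emit:
{"op": "send_rows", "data": {"dr": [[0,0,0],[0,0,0],[0,0,0],[0,0,0],[0,0,0],[0,0,0],[0,0,0],[0,0,0]], "xyz": [[0.25,0.14,0.3],[0.7,0.14,0.55],[1.2,0.14,0.85],[1.7,0.14,1.1],[2.2,0.14,1.4],[2.7,0.14,1.7],[3.2,0.14,2],[3.7,0.14,2.3]], "jaw": [20,20,20,20,20,20,20,20]}}

```text
time_s: 36.9
eef_pos: [0.5546, 0.0063, 0.2239]
eef_rot: [-0.004, 0.985, -0.021, -0.173]
wrist_force: [-0.2, -0.9, -3.1]
opening: 0.462
grasp_force: 61.8
```

```bash
python3 - <<'E'
from h import *
go(ins(-52),tilt(tb,110));go(ins(-24),tilt(tb,110)); print(pose()[2]['torque'],pose()[2]['wrist_force'])
E
```

```text
xyz [ 0.82 -0.03  0.37] dr [-0.   -0.01  0.  ]
xyz [ 3.24 -0.03  1.77] dr [-0.   -0.01  0.  ]
[-0.05308495 -0.28913553 -0.04712129] [-0.19863121 -0.93177009 -3.11837812]
```

Emit:
{"op": "send_rows", "data": {"dr": [[0,0,0],[0,0,0],[0,0,0],[0,0,0],[0,0,0],[0,0,0],[0,0,0],[0,0,0]], "xyz": [[0.4,0,0.2],[0.9,0,0.45],[1.4,0,0.75],[1.9,0,1],[2.4,0,1.3],[2.8,0,1.5],[3.1,0,1.7],[3.2,0,1.75]], "jaw": [20,20,20,20,20,20,20,20]}}

```text
time_s: 37.9
eef_pos: [0.5784, 0.0053, 0.1966]
eef_rot: [-0.004, 0.985, -0.021, -0.173]
wrist_force: [-0.1, 0.7, -2.7]
opening: 0.464
grasp_force: 61.7
```

Emit:
{"op": "send_rows", "data": {"dr": [[0,0,0],[0,0,0],[0,0,0],[0,0,0],[0,0,0],[0,0,0],[0,0,0],[0,0,0]], "xyz": [[0,0,0],[0,0,0],[0,0,0],[0,0,0],[-1.7,0,-1],[-4.3,0,-2.5],[-7.8,0,-4.5],[-11.3,0,-6.5]], "jaw": [65,70,70,70,70,70,70,70]}}

```text
time_s: 38.9
eef_pos: [0.4936, 0.0088, 0.2974]
eef_rot: [-0.004, 0.985, -0.021, -0.173]
wrist_force: [0.3, 0.3, 0.5]
opening: 0.701
grasp_force: 0.0
```

```bash
python3 - <<'E'
from h import *
go([.475,.0975,.302],tilt(tb,50)); go([.40,.05,.35],tilt(tb,80)); print(pose()[0])
E
```

```text
xyz [-2.25 -8.78  0.33] dr [-0.01  9.99 -0.  ]
xyz [-10.75  -3.72  -1.69] dr [-0.01  4.99  0.  ]
[0.49359101 0.00882542 0.29739517]
```

Emit:
{"op": "send_rows", "data": {"dr": [[0,1.3,0],[0,2.6,0],[0,3.9,0],[0,5.2,0],[0,6.5,0],[0,7.8,0],[0,9,0],[0,10,0]], "xyz": [[-1,-1,0],[-2,-2,0],[-3,-3.2,0],[-3,-4.4,0],[-3,-5.6,0.1],[-2.5,-6.8,0.2],[-2.3,-8,0.3],[-2.25,-8.8,0.33]], "jaw": [70,60,50,50,50,50,50,50]}}

```text
time_s: 39.9
eef_pos: [0.4755, 0.0981, 0.3014]
eef_rot: [0.007, 0.939, -0.02, 0.344]
wrist_force: [-0.1, 0.4, -0.1]
opening: 0.504
grasp_force: 0.0
```

```bash
python3 - <<'E'
from h import *
t=shot('top','t13',140,215,115,170); t0=cv2.imread('t2.png');d=cv2.absdiff(t,t0)[150:163,168:195].max(2);print(d.max(),(d>40).sum(),np.abs(t[148:165,150:158].astype(int)-t0[148:165,150:158]).max())
print(pose()[0]); go([.5668,.0944,.1940],tilt(tb,50)); go(np.array([.5668,.0944,.1940])-dirn(tb,50)*.05,tilt(tb,50))
E
```

```text
9 0 13
[0.47388952 0.09898161 0.29910696]
xyz [ 0.3   0.09 14.03] dr [-0.02 -0.05  0.  ]
xyz [0.33 0.09 9.03] dr [-0.02 -0.05  0.  ]
```

View pics/t13.png

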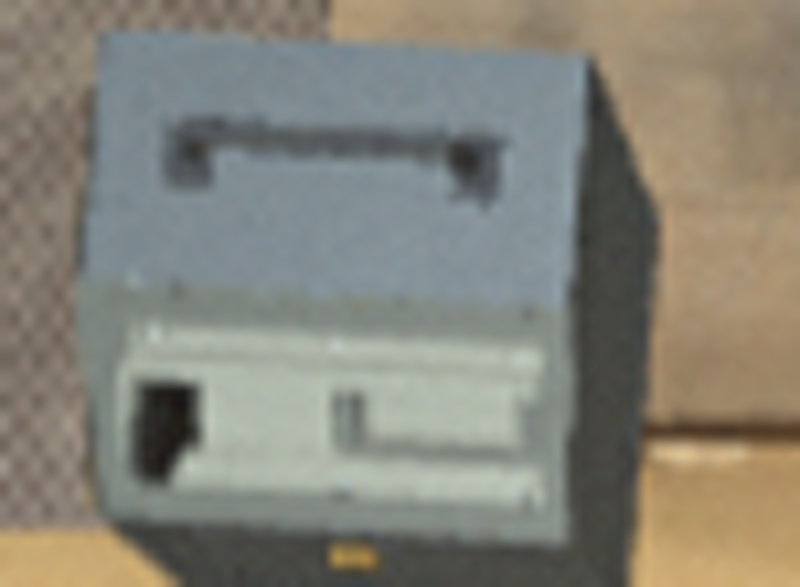

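All three irons are through, the flap is shut at (430,420), and the tab is still parked at (165,430). Now I'll shut the shutter.

Emit:
{"op": "send_rows", "data": {"dr": [[0,-0.05,0],[0,-0.05,0],[0,-0.05,0],[0,-0.05,0],[0,-0.05,0],[0,-0.05,0],[0,-0.05,0],[0,-0.05,0]], "xyz": [[0.3,0.1,3],[0.3,0.1,6],[0.3,0.1,9],[0.3,0.1,11],[0.3,0.1,12.5],[0.3,0.1,13.5],[0.3,0.1,13.9],[0.3,0.1,13.9]], "jaw": [50,50,50,50,50,50,50,50]}}

```text
time_s: 40.95
eef_pos: [0.5675, 0.0928, 0.1967]
eef_rot: [0.007, 0.94, -0.02, 0.34]
wrist_force: [0.4, 0.9, 0.1]
opening: 0.496
grasp_force: 0.0
```

Emit:
{"op": "send_rows", "data": {"dr": [[0,0,0],[0,0,0],[0,0,0],[0,0,0],[0,0,0],[0,0,0],[0,0,0],[0,0,0]], "xyz": [[0,0,0],[0,0,0],[0,0,0],[0,0,0],[0,0,0],[0,0,0],[0,0,0],[0,0,0]], "jaw": [30,10,0,0,0,0,0,0]}}

```text
time_s: 41.95
eef_pos: [0.5675, 0.093, 0.1974]
eef_rot: [0.007, 0.94, -0.02, 0.34]
wrist_force: [-5.6, -0.0, 5.0]
opening: 0.128
grasp_force: 58.9
```

Emit:
{"op": "send_rows", "data": {"dr": [[0,0,0],[0,0,0],[0,0,0],[0,0,0],[0,0,0],[0,0,0],[0,0,0],[0,0,0]], "xyz": [[0,0.5,0],[0,1.5,0],[0,2.7,0],[0,3.9,0],[0,5.1,0],[0,5.8,0],[0,6.2,0],[0,6.4,0]], "jaw": [0,0,0,0,0,0,0,0]}}

```text
time_s: 42.95
eef_pos: [0.5644, 0.0301, 0.1973]
eef_rot: [0.006, 0.94, -0.02, 0.34]
wrist_force: [-7.8, 14.6, 10.0]
opening: 0.123
grasp_force: 59.9
```

Emit:
{"op": "send_rows", "data": {"dr": [[0,0,0],[0,0,0],[0,0,0],[0,0,0],[0,0,0],[0,0,0],[0,0,0],[0,0,0]], "xyz": [[0,0.05,0],[0,0.1,0],[0,0.15,0],[0,0.15,0],[0,0.15,0],[0,0.15,0],[0,0.15,0],[0,0.15,0]], "jaw": [0,0,0,0,0,0,0,0]}}

```text
time_s: 43.95
eef_pos: [0.5644, 0.03, 0.1974]
eef_rot: [0.005, 0.94, -0.019, 0.34]
wrist_force: [-7.0, 15.5, 9.1]
opening: 0.128
grasp_force: 59.8
```

Emit:
{"op": "send_rows", "data": {"dr": [[0,0,0],[0,0,0],[0,0,0],[0,0,0],[0,0,0],[0,0,0],[0,0,0],[0,0,0]], "xyz": [[0,0,0],[0,0,0],[0,0,0],[0,0,0],[0,0,-2],[0,0,-6],[0,0,-11],[0,0,-15]], "jaw": [30,45,45,45,45,45,45,45]}}

```text
time_s: 44.95
eef_pos: [0.468, 0.0313, 0.3133]
eef_rot: [0.007, 0.94, -0.02, 0.34]
wrist_force: [0.8, 0.4, 0.6]
opening: 0.443
grasp_force: 0.0
```

```bash
python3 - <<'E'
from h import *
t=shot('top','t14',140,290,112,212); t0=cv2.imread('top0.png')
d=cv2.absdiff(t,t0).max(2); print('slope diff',(d[148:165,150:198]>40).sum(), 'jar',(d[130:150,240:258]>40).sum(),'whetstone',(d[198:222,155:208]>40).sum())
E
```

```text
slope diff 35 jar 0 whetstone 296
```

View pics/t14.png

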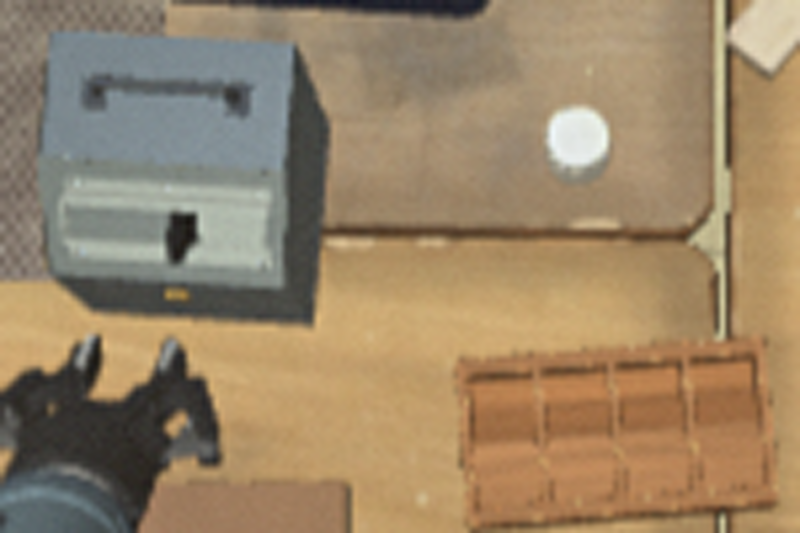

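The tray is empty and the shutter is back over the slot with its tab at (181,237). The jar hasn't moved, and the arm is only hiding part of the whetstone. One numeric check on the tab remains before I hand in.

```bash
python3 - <<'E'
from h import *
for f in('top0.png','t14.png'):
    im=cv2.imread(f);m=(im.max(2)<45).astype(np.uint8);m[:148]=0;m[166:]=0;m[:,:150]=0;m[:,198:]=0
    k,l,s,c=cv2.connectedComponentsWithStats(m);i=1+s[1:,4].argmax();print(f,s[i],c[i])
d=cv2.absdiff(cv2.imread('t14.png'),cv2.imread('top0.png')).max(2);ys,xs=np.where(d[148:165,150:198]>40);print(sorted(set(zip((ys+148).tolist(),(xs+150).tolist()))))
E
```

```text
top0.png [171 153   4   8  21] [172.33333333 155.71428571]
t14.png [172 153   4   8  22] [173.45454545 155.86363636]
[(152, 170), (152, 171), (152, 176), (153, 170), (153, 171), (153, 175), (153, 176), (153, 188), (154, 170), (154, 171), (154, 175), (154, 176), (154, 188), (155, 170), (155, 175), (155, 176), (156, 170), (156, 176), (157, 170), (157, 174), (157, 175), (157, 176), (158, 170), (158, 171), (158, 174), (158, 175), (159, 170), (159, 171), (159, 173), (159, 174), (160, 170), (160, 171), (160, 173), (160, 174), (161, 173)]
```

```bash
python3 -c "
from bench import ctrl
print(ctrl.hand_in())"
```

```text
the job is handed in; nothing more can be done
None
```

I put all three irons present (iron_c, iron_d and the bench iron) through the flap into the regrind box, slid the shutter fully shut against its stop, left the whetstone and white jar untouched, and handed the job in at about 45 s.

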